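# Clamp a chocolate tablet in the ribbon-tying jig

### The arm

A 7-joint arm with a two-finger parallel gripper is mounted at the origin on a cart in front of the work surface, level with it; the furniture and walls round the work are solid. World frame = base frame: x ahead of the robot, y to its left, z up, the work surface at z = 0. Lengths are in m, angles in degrees, forces in N, time in s.
With the tool pointing down it reaches from about 0.425 to 0.875 m from the base axis. Payload 4.7 kg.
Tool frame: the origin (TCP) lies between the finger pads; the fingertips stand 22 mm ahead of it and the grasp point (between the pads) lies 3 mm ahead of it (env.tip_reach is the distance from the TCP to the fingertips, in m); z points along the fingers, y is the line along which they close (so a half turn about z gives the same grasp; the last joint's range is limited). The gripper opens to 87 mm and grips with 3 to 60 N. Pads are 19 mm wide; open, the fingers measure 117 mm over their backs; the gripper's body (75 mm by 190 mm) begins 51 mm behind the grasp point.
Start: joints at [-71.958, 18.392, -4.016, 83.108, 1.295, 78.541, -3.26], TCP at [0.193, 0.621, 0.245] pointing down, gripper open.
Joint ranges: [-163.93, 163.93], [-17.29, 119.83], [-79.2, 71.16], [3.27, 140.29], [-89.18, 269.18], [5.43, 117.66], [-154.24, 154.24]. Speed limits (degrees/s): [147.25, 147.25, 180, 180, 180, 180, 180].

### API

Orientations are given as [roll, pitch, yaw] about the fixed x, y, z axes, in that order (R = Rz(yaw) Ry(pitch) Rx(roll)).
In Python, from cell import env gives the robot as it stands.
- The arm moves only by the shell command python3 -m creep 'ROWS' [FORCE]. ROWS is JSON, one flat list of numbers, 7 for each row, row after row: the finger opening in mm, from 0 to 87, then the shift along the tool's x, y, z in units of 30 mm (1.0 is 30 mm), then the turn, a rotation vector about the tool's x, y, z in units of 6 degrees (1.0 is 6 degrees). A call has 1 to 12 rows; each row is the pose to reach, as a shift and turn from the pose commanded when the call began, along the tool's axes at that moment; what a row does not reach only later rows make up. A row lasts 1/10 s, in which the tool goes at most 50 mm and 8.59 degrees, less where a joint would pass 70% of its speed; a pose out of reach is approached as far as the arm can. A call with a gripper value outside its range is refused whole. The fingers move at their own pace and stop on an object; FORCE is the grip in N (left out, the last holds). Time passes only in rows, so rows that repeat a pose let the fingers close. It gives the time, the measured TCP pose, the force, the opening and the grip force at its end, in the units of the state.
- env.get_obs(): the state, without advancing time (a new reading comes with each control period).
- env.read_camera(name): name is "side" or "top" or "wrist"; returns a dict with "color" (384x512x3 uint8, red, green, blue), "depth" (384x512 float32, m along the optical axis (not along the pixel's ray), 0 where there is no reading), "fovy" (degrees; the focal length in pixels is half the picture's height over the tangent of half this angle, whatever the lens; pixels are square), "cx", "cy" (the principal point, pixels), "R" (3x3) and "t" (3): a world point X has camera coordinates R X + t. Camera axes: x right, y down, z forward; pixel columns grow to the right and rows downward; lengths in m; the calibration is good to about 2 mm. A picture is of the moment at which its call begins.
- env.sign_off(): hands the job in; it is judged then, once.
The state is a dict: "time_s": time; "qpos": joint angles; "joint_velocities": joint speeds; "effort": joint torques, N m; "tool_pos": TCP position; "tool_rot": TCP orientation; "force": force on the tool from outside, world axes, zero at the start; "wrist_torque": the same for the moment, N m; "grip_width": finger opening in m; "grasp_force": force on a finger pad.
Only numpy, scipy, OpenCV 4.12 (cv2) and the standard library are available. Lean on these libraries where they do the work, as an engineer would, in place of code of your own. Each camera call takes 0.05 s, during which the arm holds its last target. There are 200 camera calls.

### The job

Get the cream-wrapped chocolate tablet clamped in the ribbon-tying jig: press the orange thumb bar down with one fingertip and keep it down so that the spring flap stays open, and meanwhile push the tablet along the rails with the other fingertip, under the flap and home against the end stop. Then let the bar go so that the flap springs down onto the tablet and clamps it there. The tablet is only pushed, never picked up; leave the two ribbon spools and the brown gift box where they stand.

Things in the scene. Friction and masses are not known exactly. Their poses are not given: they have to be found in the camera images.
- jig: Jig fixed to the counter: dark wooden base 236 x 106 mm (jig x -182 to +54, y -50 to +56 mm), flat deck 16 mm above the counter. Origin on the counter; jig +x is the pushing direction, along the rails to the end stop; jig +y is to the left of that, the thumb bar's side. The flap covers x = +1 to +45 mm. Bearing posts 28 mm high over the deck carry its rod at y = 48 mm (x = -166, -14, +51 mm).
- stop_face (a point): On the deck at the foot of the end stop's face, between the rails: jig x = +50 mm, y = 0, 16 mm above the counter. The stop is an aluminium plate across the rails, 14 mm high above the deck.
- near_end (a point): On the deck, 16 mm above the counter, at the open near end of the rails: jig x = -172 mm, y = 0. The two aluminium rails run from here to the stop; inner faces at jig y = +33.5 and -33.5 mm, 6 mm thick, 6 mm high above the deck. The tablet slides on the deck between them.
- tablet_center (a point): Centre of the cream tablet, a rigid slab 126 mm long (jig x), 62 wide, 10 thick, 0.1 kg. It lies on the deck between the rails; at the start its centre is at jig x = -89 to -71 mm, so its near end is at -152 to -134 mm and its far end short of the flap. Home against the stop its centre is at jig x = -13 mm and its near end still in the open at -76 mm: the pushing finger never goes under the flap.
- flap (a joint): Angle (rad) of the spring flap about its rod, which runs along jig x at jig y = +48 mm, 34 mm above the counter. 0 = shut and empty (its pad then hangs 3 mm over the deck and blocks the tablet), about 0.14 = shut on the tablet, 0.85 = end of travel; above 0.3 the tablet passes freely under the pad. A spring always pulls it shut.
- bar_mid (a point): 5 mm above the middle of the orange thumb bar's top face. The bar, 150 mm long (jig x -185 to -35 mm), at jig y = 55 to 92 mm, is fixed to the flap. Shut it slopes up and outwards 0.2 rad; at jig y = 75 mm its top is 41 mm over the counter. Pressed there with about 5 N to 20 mm over the counter (4 mm over the deck) it holds the flap at about 0.75 rad. A fingertip can slide along it while pressing.
- ribbon_copper: Copper-coloured ribbon spool lying flat, 72 mm across, 26 mm high, to the right of the jig; origin under its centre. Leave it alone.
- ribbon_sage: Green ribbon spool lying flat, 62 mm across, 30 mm high, to the right of the jig, nearer to the robot; origin under its centre. Leave it alone.
- brown_box: Brown gift box with a cream bow, 61 x 86 x 63 mm, to the left of the jig; origin under its centre. Leave it alone.
- tablet: The same cream tablet, with its origin at the centre of its underside, x along its length, z up.
- clamp_pad (a point): Middle of the underside of the black rubber pad under the flap (it turns with the flap). The pad is 44 mm long along jig x (+1 to +45 mm) and 14 mm wide, at jig y = -3 to -17 mm when shut.
There are look-alikes about, which are no part of the job. There is more than one size of the tablet; the job needs the smaller.

How it is judged (in metres and radians):
On the way, in this order (a step that is already met when the one before it is completed fails the run):
1. the flap is held open by the fingers (on its thumb bar) while the tablet is still outside (value of joint flap above 0.3 rad and contact force between the fingers and flap above 0.3 N and x of tablet_center in the frame of jig below -0.055 m), for 0.1 s.
2. with the fingers still holding the flap open, the tablet is pushed under it, home to within 6 mm of the end stop (value of joint flap above 0.25 rad and contact force between the fingers and flap above 0.3 N and x of tablet_center in the frame of jig above -0.019 m), for 0.1 s.
At the end, for the whole second after the job is handed in: The tablet lies flat on the deck between the rails, at rest, its far end within 6 mm of the end stop; the flap has sprung down and its pad presses on the tablet (flap at 0.1 to 0.24 rad); spools and gift box within 20 mm of where they stood (x of tablet_center in the frame of jig between -0.019 and -0.009 m and y of tablet_center in the frame of jig between -0.005 and 0.005 m and z of tablet_center in the frame of jig between 0.017 and 0.025 m and angle between tablet_center's own z axis and vertical below 0.06 rad and value of joint flap between 0.1 and 0.24 rad and contact force between flap and tablet above 0.3 N and linear speed of tablet below 0.02 m/s and distance of each of ribbon_copper, ribbon_sage, brown_box from where it was at the start of the episode below 0.02 m); the robot touches nothing.
It fails at once if the tablet is lifted off the deck by more than 10 mm (z of tablet_center in the frame of jig above 0.031 m).
It fails at once if a ribbon spool or the gift box is moved by more than 20 mm (distance of any of ribbon_copper, ribbon_sage, brown_box from where it was at the start of the episode above 0.02 m).
It also fails if it takes over 48 s, if anything falls off the work surface, if the arm or the gripper's body presses on something with over 40 N, if the wrist force passes 120 N, or if a joint passes its speed limit or range.

## Working session

There is one attempt and no reset: what is moved stays moved. The work goes in short steps, Python scripts to look and compute and a shell command to move; the robot and the scene stay as the last step left them, time stands still between calls to the robot, and variables do not carry over. Pictures are saved under pics/ and viewed, at most 10 in all, crops included, and the job is handed in when it is done.

```bash
mkdir -p pics; ls; cat > h.py <<'E'
import numpy as np,cv2
from cell import env
def cam(n,save=None):
    c=env.read_camera(n)
    if save: cv2.imwrite('pics/'+save,cv2.cvtColor(c['color'],cv2.COLOR_RGB2BGR))
    return c
def ray(c,u,v):
    f=c['color'].shape[0]/2/np.tan(np.radians(c['fovy'])/2)
    R=np.array(c['R']);t=np.array(c['t'])
    return -R.T@t, R.T@np.array([(u-c['cx'])/f,(v-c['cy'])/f,1.])
def onz(c,u,v,z):
    o,d=ray(c,u,v); return o+d*(z-o[2])/d[2]
E
python3 - <<'E'
from h import *
for n in('top','side'):
    c=cam(n,n+'0.png'); np.savez(n+'0.npz',**c); o,d=ray(c,256,192); print(n,c['fovy'],o.round(3),d.round(3))
s=env.get_obs(); print({k:np.round(v,3) for k,v in s.items()})
E
```

```text
pics
top 52.49938581754318 [0.425 0.015 1.061] [ 0.117 -0.017 -0.993]
side 52.4688885170346 [0.299 0.838 0.494] [ 0.25  -0.861 -0.442]
{'time_s': np.float64(0.1), 'qpos': array([-71.957,  18.436,  -4.015,  83.168,   1.295,  78.542,  -3.258]), 'joint_velocities': array([-0.004, -0.149, -0.023, -0.13 ,  0.028, -0.1  , -0.075]), 'effort': array([-0.0000e+00, -4.9258e+01, -4.0600e-01, -3.1340e+01, -6.4000e-02,
        4.0000e-02,  0.0000e+00]), 'tool_pos': array([0.193, 0.62 , 0.244]), 'tool_rot': array([-1.79900e+02,  6.00000e-03,  1.62768e+02]), 'force': array([ 0.942, -0.359, -0.128]), 'wrist_torque': array([-0.01 , -0.026, -0.03 ]), 'grasp_force': np.float64(0.0), 'grip_width': np.float64(0.087)}
```

View pics/top0.png

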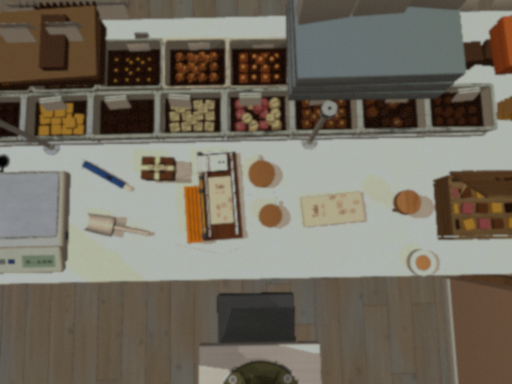

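View pics/side0.png

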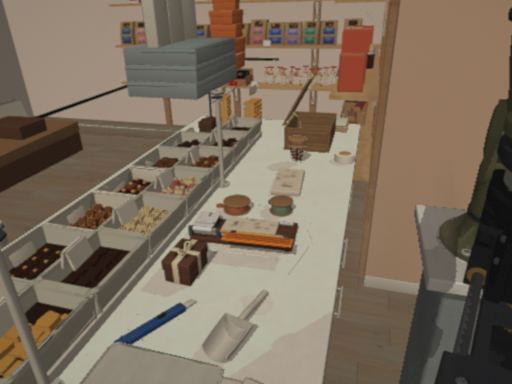

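The top view shows the jig at about (220,195). Its bar is orange at (193,214), the flap is at (213,160), and +x points up the picture. Candidates for the tablet are the small cream tablet between the rails at (222,200) and the larger cream tablet loose on the counter at (333,209). By the description I choose the one in the jig, and I'll check it in a crop. The spools are at (262,173) and (271,215), and the box is at (158,168).

```bash
python3 - <<'E'
from h import *
im=cv2.imread('pics/top0.png')[140:260,140:300]
cv2.imwrite('pics/crop1.png',cv2.resize(im,None,fx=5,fy=5,interpolation=cv2.INTER_CUBIC))
c=dict(np.load('top0.npz')); col=c['color']
hsv=cv2.cvtColor(col,cv2.COLOR_RGB2HSV)
# orange bar
m=cv2.inRange(hsv,(8,180,120),(22,255,255)); m[:,:150]=0;m[:,250:]=0;m[:150]=0
n,l,s,ce=cv2.connectedComponentsWithStats(m); i=1+np.argmax(s[1:,4]); print('bar',s[i],ce[i])
pts=np.argwhere(l==i)[:,::-1].astype(np.float32); 
P=np.array([onz(c,u,v,0.041)[:2] for u,v in pts],np.float32); r=cv2.minAreaRect(P); print(r, cv2.boxPoints(r))
E
```

```text
bar [185 187  17  55 759] [193.37022398 214.02371542]
((0.49141886830329895, 0.16297656297683716), (0.1431041955947876, 0.03689364343881607), 3.456275224685669) [[0.4188848  0.17707619]
 [0.42110902 0.14024964]
 [0.5639529  0.14887694]
 [0.5617287  0.18570349]]
```

View pics/crop1.png

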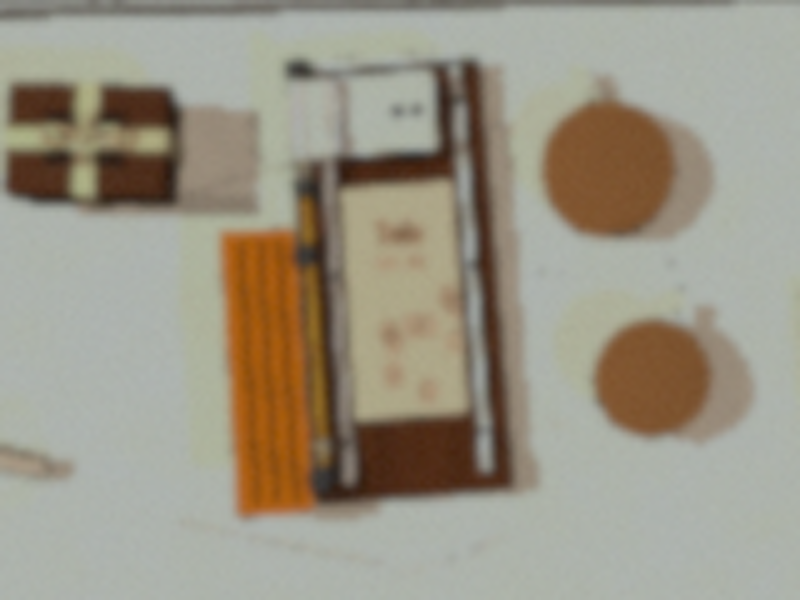

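The crop confirms the small cream tablet lying between the rails. Its corners are at crop (345,183), (463,180), (470,415) and (355,423). The flap is shut at (365,115), the bar is at (268,370), and the near rail ends are at (347,486) and (486,472).

```bash
python3 - <<'E'
from h import *
c=dict(np.load('top0.npz'))
def p(u,v,z): return onz(c,u/5+140-.4,v/5+140-.4,z)[:2]
D={'tabFL':(345,183,.026),'tabFR':(463,180,.026),'tabNR':(470,415,.026),'tabNL':(355,423,.026),'baseNR':(512,487,.016),'baseFR':(478,60,.016),'railNL':(347,486,.022),'railNR':(486,472,.022),'copper':(609,168,.026),'sage':(653,378,.03),'boxc':(92,142,.063)}
q={k:p(*v) for k,v in D.items()}
for k,v in q.items(): print(k,v.round(4))
# fit jig pose (2D) from known jig points
bx=[(0.4189,.1771,-185,91.5),(0.4211,.1402,-185,55.5),(.5640,.1489,-35,55.5),(.5617,.1857,-35,91.5)]
J=[];W=[]
for a in bx: J.append((a[2]/1e3,a[3]/1e3));W.append(a[:2])
for k,j in {'baseNR':(-182,-50),'baseFR':(54,-50),'railNL':(-172,36.5),'railNR':(-172,-36.5)}.items(): J.append(np.array(j)/1e3);W.append(q[k])
J=np.array(J);W=np.array(W)
a=J-J.mean(0);b=W-W.mean(0)
th=np.arctan2((a[:,0]*b[:,1]-a[:,1]*b[:,0]).sum(),(a*b).sum())
R=np.array([[np.cos(th),-np.sin(th)],[np.sin(th),np.cos(th)]]);t=W.mean(0)-R@J.mean(0)
print('yaw',np.degrees(th),'org',t,'\nres mm',((W-J@R.T-t)*1e3).round(1).tolist())
T=np.array([q[k] for k in('tabFL','tabFR','tabNR','tabNL')]); print('tab jig',((T-t)@R*1e3).round(1).tolist())
np.savez('jig.npz',th=th,t=t)
for k in('copper','sage','boxc'): print(k,((q[k]-t)@R*1e3).round(1))
E
```

```text
tabFL [0.5926 0.1239]
tabFR [0.5928 0.0604]
tabNR [0.4666 0.0587]
tabNL [0.4636 0.1198]
baseNR [0.4282 0.0374]
baseFR [0.6608 0.0515]
railNL [0.4306 0.1248]
railNR [0.4364 0.0509]
copper [ 0.5976 -0.0184]
sage [ 0.4839 -0.0386]
boxc [0.6112 0.2518]
yaw 3.4479892002166523 org [0.60545626 0.0972061 ] 
res mm [[3.6, -0.3], [3.6, -1.3], [-3.2, -1.6], [-3.3, -0.7], [1.4, 1.0], [-1.6, 1.0], [-1.0, 1.5], [0.4, 0.5]]
tab jig [[-11.2, 27.5], [-14.8, -36.0], [-140.9, -30.1], [-140.2, 31.1]]
copper [ -14.8 -114.9]
sage [-129.5 -128.3]
boxc [ 15.  153.9]
```

```bash
cat >> h.py <<'E'
from scipy.spatial.transform import Rotation as Ro
def goal(jx,jy,tip):
    j=np.load('jig.npz'); th=float(j['th']); t=j['t']; s=env.get_obs()
    R=Ro.from_euler('xyz',s['tool_rot'],degrees=True)
    p=np.array([*(t+Ro.from_euler('z',th).as_matrix()[:2,:2]@[jx,jy]),tip+env.tip_reach])
    G=Ro.from_euler('xyz',[180,0,180+np.degrees(th)],degrees=True)
    print('world',p.round(3),'shift',(R.inv().apply(p-s['tool_pos'])/.03).round(2),'turn',((R.inv()*G).as_rotvec(degrees=True)/6).round(2))
def where():
    j=np.load('jig.npz'); th=float(j['th']); s=env.get_obs()
    q=Ro.from_euler('z',-th).apply(np.array(s['tool_pos'])-[*j['t'],0]); F=Ro.from_euler('z',-th).apply(s['force'])
    print('t',round(float(s['time_s']),2),'tip jig mm',(q*1e3-[0,0,22]).round(1),'F jig',F.round(1),'w',round(float(s['grip_width'])*1e3,1))
E
python3 -c "
from h import *
print(env.tip_reach); goal(-.163,.040,.16)"
```

```text
0.022
world [0.44  0.127 0.182] shift [-12.76 -13.25   2.08] turn [-0.02 -0.   -3.45]
```

```bash
python3 -m creep '[70,-1.2,-1.2,0,0,0,-0.3, 70,-2.4,-2.5,0.2,0,0,-0.6, 70,-3.6,-3.7,0.4,0,0,-1, 70,-4.8,-5,0.6,0,0,-1.3, 70,-6,-6.2,0.8,0,0,-1.6, 70,-7.2,-7.5,1,0,0,-1.9, 70,-8.4,-8.7,1.2,0,0,-2.2, 70,-9.6,-10,1.5,0,0,-2.6, 70,-10.8,-11.2,1.7,0,0,-2.9, 70,-11.8,-12.3,1.9,0,0,-3.2, 70,-12.76,-13.25,2.08,-0.02,0,-3.45, 70,-12.76,-13.25,2.08,-0.02,0,-3.45]'; python3 -c "
from h import *
where(); goal(-.163,.040,.06)
c=cam('wrist','w1.png');np.savez('w1.npz',**c);o,d=ray(c,256,192);print(o,d)"
```

```text
time_s: 1.3
tool_pos: [0.4421, 0.1211, 0.1814]
tool_rot: [-180.0, 0.0, -177.1]
force: [0.0, -0.1, 0.5]
grip_width: 0.0702
grasp_force: 0.0
t 1.3 tip jig mm [-161.6   33.7  159.4] F jig [ 0.  -0.1  0.5] w 70.2
world [0.44  0.127 0.082] shift [0.05 0.21 3.31] turn [-0.    0.   -0.09]
[0.36017081 0.11606934 0.32155082] [ 0.31189363  0.01315692 -0.95014181]
```

View pics/w1.png

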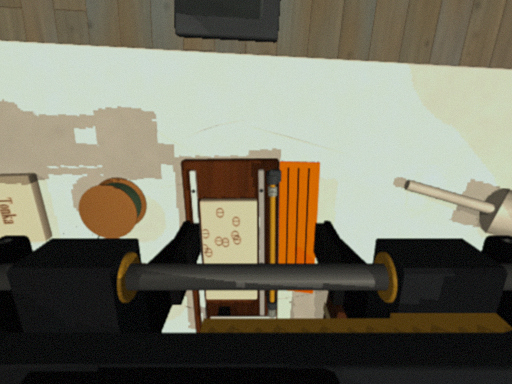

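The wrist view (image up is towards the robot) shows the tablet's near edge at row ~199, columns 201–257. The base's near edge is at row ~158, columns 183–279, and the bar's near end is at row ~162, columns 279–319. The fingers straddle the jig. I'll check the jig pose against this view.

```bash
python3 - <<'E'
from h import *
c=dict(np.load('w1.npz')); j=np.load('jig.npz'); th=float(j['th']); t=j['t']
R=Ro.from_euler('z',th).as_matrix()[:2,:2]
for k,u,v,z,e in [('tabNR',201,200,.026,'x?,-31'),('tabNL',257,198,.026,'x?,31'),('baseNR',183,160,.016,'-182,-50'),('baseNL',279,158,.016,'-182,56'),('barNin',280,162,.037,'-185,55'),('barNout',319,162,.044,'-185,92'),('railNR mid',194,171,.022,'-172,-36.5'),('railNL mid',261,170,.022,'-172,36.5')]:
    print(k,((onz(c,u,v,z)[:2]-t)@R*1e3).round(1),'expect',e)
E
```

```text
tabNR [-138.1  -27.2] expect x?,-31
tabNL [-139.9   32.8] expect x?,31
baseNR [-179.8  -45.4] expect -182,-50
baseNL [-181.    56.5] expect -182,56
barNin [-181.3   56. ] expect -185,55
barNout [-182.5   93.1] expect -185,92
railNR mid [-169.1  -33.3] expect -172,-36.5
railNL mid [-169.6   37.3] expect -172,36.5
```

The pose agrees to 2–3 mm, so I'll descend to just above the bar.

```bash
python3 -m creep '[70,0.05,0.2,1,0,0,-0.05, 70,0.05,0.2,2,0,0,-0.09, 70,0.05,0.2,3,0,0,-0.09, 70,0.05,0.2,3.4,0,0,-0.09, 70,0.05,0.2,3.4,0,0,-0.09]'; python3 -c "
from h import *
where(); goal(-.163,.040,.022)"
```

```text
time_s: 1.85
tool_pos: [0.4369, 0.1344, 0.0787]
tool_rot: [180.0, -0.2, -175.9]
force: [0.1, -0.0, -0.7]
grip_width: 0.0701
grasp_force: 0.0
t 1.85 tip jig mm [-166.    47.2   56.7] F jig [ 0.1 -0.1 -0.7] w 70.1
world [0.44  0.127 0.044] shift [-0.1  -0.24  1.16] turn [ 0.01 -0.03  0.11]
```

```bash
python3 -m creep '[70,-0.1,-0.22,0,0,0,0.1, 70,-0.1,-0.22,0.2,0,0,0.1, 70,-0.1,-0.22,0.4,0,0,0.1, 70,-0.1,-0.22,0.4,0,0,0.1, 70,-0.1,-0.22,0.4,0,0,0.1]'; python3 -c "
from h import *
where(); goal(-.163,.040,.022)"
```

```text
time_s: 2.35
tool_pos: [0.4421, 0.1276, 0.0682]
tool_rot: [179.9, 0.0, -176.6]
force: [0.8, 0.2, -0.9]
grip_width: 0.07
grasp_force: 0.0
t 2.35 tip jig mm [-161.3   40.2   46.2] F jig [ 0.8  0.1 -0.9] w 70.0
world [0.44  0.127 0.044] shift [ 0.06 -0.01  0.81] turn [ 0.02  0.   -0.01]
```

```bash
python3 -m creep '[70,0.06,0,0.2,0,0,0, 70,0.06,0,0.4,0,0,0, 70,0.06,0,0.55,0,0,0, 70,0.06,0,0.7,0,0,0, 70,0.06,0,0.8,0,0,0, 70,0.06,0,0.8,0,0,0, 70,0.06,0,0.8,0,0,0]'; python3 -c "
from h import *
where(); goal(-.163,.040,.021);cam('side','s1.png')
im=cv2.imread('pics/s1.png')[190:270,160:330];cv2.imwrite('pics/s1c.png',cv2.resize(im,None,fx=4,fy=4,interpolation=cv2.INTER_CUBIC))"
```

```text
time_s: 3.05
tool_pos: [0.4404, 0.1276, 0.0442]
tool_rot: [179.9, 0.0, -176.6]
force: [0.1, -0.4, 3.9]
grip_width: 0.0696
grasp_force: 1.7
t 3.05 tip jig mm [-162.9   40.3   22.2] F jig [ 0.1 -0.4  3.9] w 69.6
world [0.44  0.127 0.043] shift [ 0.   -0.01  0.04] turn [ 0.02  0.01 -0.01]
```

View pics/s1c.png

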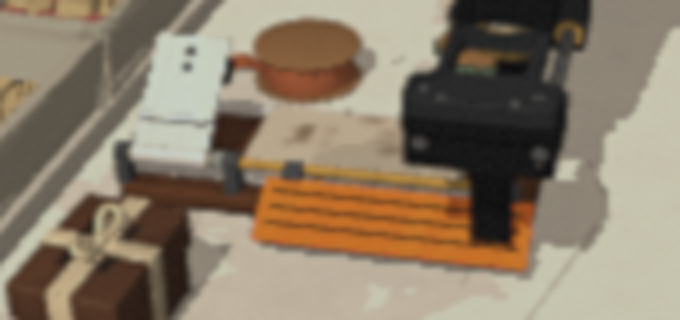

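The crop shows the flap tilted open at (185,100), with the fingertip pressing the bar at (490,235). Next I push along the rails, staying well short of the stop at first.

```bash
python3 -m creep '[70,-0.15,0,0.04,0,0,0, 70,-0.3,0,0.04,0,0,0, 70,-0.5,0,0.04,0,0,0, 70,-0.7,0,0.04,0,0,0, 70,-0.9,0,0.04,0,0,0, 70,-1.1,0,0.04,0,0,0, 70,-1.3,0,0.04,0,0,0, 70,-1.5,0,0.04,0,0,0, 70,-1.7,0,0.04,0,0,0, 70,-1.9,0,0.04,0,0,0, 70,-2.0,0,0.04,0,0,0, 70,-2.0,0,0.04,0,0,0]'; python3 -c "
from h import *
where(); goal(-.0865,.040,.021)"
```

```text
time_s: 4.3
tool_pos: [0.5011, 0.1311, 0.0432]
tool_rot: [179.9, 0.1, -176.6]
force: [-1.0, 1.3, 3.9]
grip_width: 0.0697
grasp_force: 1.8
t 4.3 tip jig mm [-102.1   40.1   21.2] F jig [-0.9  1.4  3.9] w 69.7
world [0.517 0.132 0.043] shift [-0.52 -0.    0.01] turn [ 0.02  0.02 -0.01]
```

```bash
python3 -m creep '[70,-0.1,0,0,0,0,0, 70,-0.2,0,0,0,0,0, 70,-0.3,0,0,0,0,0, 70,-0.38,0,0,0,0,0, 70,-0.45,0,0,0,0,0, 70,-0.45,0,0,0,0,0]'; python3 -c "
from h import *
where()"; python3 -m creep '[70,-0.04,0,0,0,0,0, 70,-0.08,0,0,0,0,0, 70,-0.08,0,0,0,0,0]'; python3 -c "
from h import *
where();c=cam('top','t2.png');cam('side','s2.png')
a=cv2.imread('pics/t2.png')[140:260,150:270];b=cv2.imread('pics/s2.png')[180:260,180:300]
cv2.imwrite('pics/t2c.png',np.hstack([cv2.resize(a,(400,400),interpolation=2),cv2.resize(b,(400,400),interpolation=2)]))"
```

```text
time_s: 4.9
tool_pos: [0.5141, 0.1319, 0.043]
tool_rot: [179.9, 0.1, -176.6]
force: [-2.4, 1.8, 3.0]
grip_width: 0.07
grasp_force: 1.8
t 4.9 tip jig mm [-89.1  40.1  21. ] F jig [-2.3  1.9  3. ] w 70.0
time_s: 5.2
tool_pos: [0.5162, 0.132, 0.043]
tool_rot: [179.9, 0.0, -176.6]
force: [-2.0, 1.9, 2.9]
grip_width: 0.07
grasp_force: 1.9
t 5.2 tip jig mm [-87.   40.1  21. ] F jig [-1.9  2.   2.9] w 70.0
```

View pics/t2c.png

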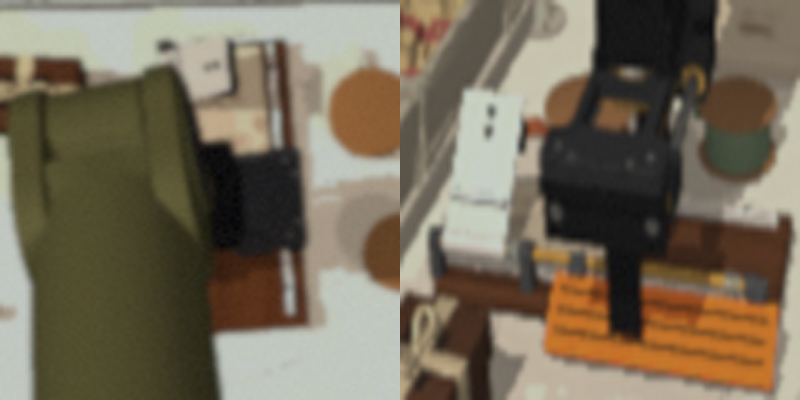

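In the left (top) half the tablet has gone under the open flap, and its far end is at about (252,48), near the stop. In the right (side) half the finger still holds the bar down at (627,330). The force hasn't jumped yet, so I continue in small steps until the stop is felt.

```bash
for i in 1; do python3 -m creep '[70,-0.04,0,0,0,0,0, 70,-0.07,0,0,0,0,0, 70,-0.07,0,0,0,0,0]'|grep -E "force|pos"; done; python3 -c "
from h import *
where()"; python3 -m creep '[70,-0.04,0,0,0,0,0, 70,-0.07,0,0,0,0,0, 70,-0.07,0,0,0,0,0]'|grep -E "^force"; python3 -c "
from h import *
where()"
```

```text
tool_pos: [0.5182, 0.1321, 0.043]
force: [-3.5, 1.9, 3.7]
grasp_force: 2.2
t 5.6 tip jig mm [-85.   40.1  21. ] F jig [-3.3  2.1  3.7] w 69.8
force: [-6.9, 0.6, 7.7]
t 5.9 tip jig mm [-84.6  40.   20.7] F jig [-6.9  1.1  7.7] w 70.0
```

The stop is felt: 7 N, and the finger has halted at the expected place. Now I back off the tablet, then release the bar.

```bash
python3 -m creep '[70,0.1,0,0,0,0,0, 70,0.2,0,0,0,0,0, 70,0.25,0,-0.1,0,0,0, 70,0.25,0,-0.3,0,0,0, 70,0.25,0,-0.5,0,0,0, 70,0.25,0,-0.7,0,0,0, 70,0.25,0,-0.9,0,0,0, 70,0.25,0,-1.3,0,0,0, 70,0.25,0,-2,0,0,0, 70,0.25,0,-3,0,0,0, 70,0.25,0,-4,0,0,0, 70,0.25,0,-5,0,0,0]'; python3 -c "
from h import *
where()"; python3 -m creep '[70,3,3,-1,0,0,0, 70,3,3,-1,0,0,0, 70,5,5,-1,0,0,0, 70,5,5,-1,0,0,0, 70,5,6,-1,0,0,0, 70,5,7,-1,0,0,0, 70,5,8,-1,0,0,0, 70,5,8,-1,0,0,0, 70,5,8,-1,0,0,0, 70,5,8,-1,0,0,0]' ; python3 -c "
from h import *
where();c=cam('top','t3.png');np.savez('t3.npz',**c);cam('side','s3.png')
a=cv2.imread('pics/t3.png')[140:260,150:270];b=cv2.imread('pics/s3.png')[180:260,180:300]
cv2.imwrite('pics/t3c.png',np.hstack([cv2.resize(a,(400,400),interpolation=2),cv2.resize(b,(400,400),interpolation=2)]))"
```

```text
time_s: 7.1
tool_pos: [0.5124, 0.1309, 0.1946]
tool_rot: [179.9, 0.0, -176.6]
force: [0.6, 0.1, 0.9]
grip_width: 0.0698
grasp_force: 0.0
t 7.1 tip jig mm [-90.9  39.2 172.6] F jig [0.6 0.1 0.9] w 69.8
time_s: 8.1
tool_pos: [0.3493, 0.3606, 0.2235]
tool_rot: [179.9, 0.0, -176.7]
force: [-0.7, 0.1, -0.1]
grip_width: 0.0699
grasp_force: 0.0
t 8.1 tip jig mm [-239.9  278.4  201.5] F jig [-0.7  0.1 -0.1] w 69.9
```

View pics/t3c.png

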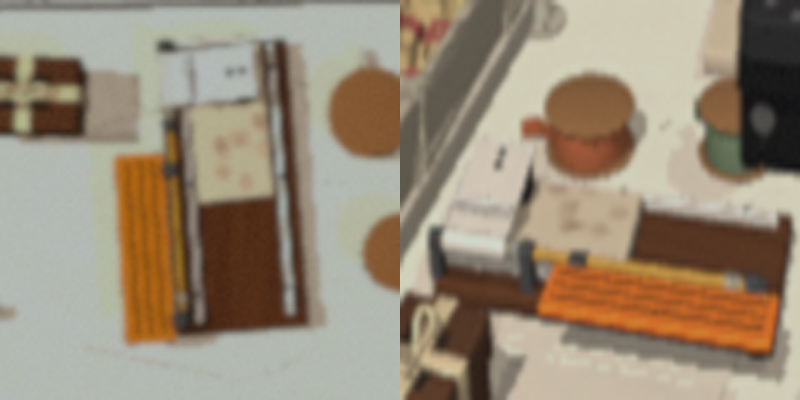

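The flap is down on the tablet. Its near edge runs from (197,203) to (272,197) in the left half, and the spools and box haven't moved. I check the tablet's position once, then hand in.

```bash
python3 - <<'E'
from h import *
c=dict(np.load('t3.npz')); j=np.load('jig.npz'); R=Ro.from_euler('z',float(j['th'])).as_matrix()[:2,:2]
for u,v in((197,203),(272,197)): print(((onz(c,u*.3+150-.35,v*.3+140-.35,.026)[:2]-j['t'])@R*1e3).round(1))
E
```

```text
[-77.   31.6]
[-77.1 -28.7]
```

```bash
python3 -c "
from h import *
print(env.sign_off())"
```

```text
the job is handed in; nothing more can be done
None
```

I pushed the tablet home against the end stop and the flap sprang shut on it. In the last image its near end was at jig x ≈ -77 mm (about -76 when home), the spools and gift box had not visibly moved, and the job is handed in; the hand-in returned no verdict.

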